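Twist a sensor into the spring-return test receptacle and hold it for the reading

ROBOT

A 6-joint arm with a two-finger parallel gripper is mounted at the origin on the work surface. World frame = base frame: x ahead of the robot, y to its left, z up, the work surface at z = 0. Lengths are in mm, angles in degrees, forces in N, time in s.
With the tool pointing down it reaches from about 300 to 850 mm from the base axis. Payload 4.2 kg.
Tool frame: the origin (TCP) lies between the finger pads; the fingertips stand 22 mm ahead of it and the grasp point (between the pads) lies 3 mm ahead of it; z points along the fingers, y is the direction in which the jaws open and shut (so a half turn about z gives the same grasp; the last joint's range is limited). The gripper opens to 91 mm and grips with 3 to 60 N. Pads are 32 mm wide; open, the fingers measure 118 mm over their backs; the gripper's body (76 mm by 178 mm) begins 60 mm behind the grasp point.
Start: joints at [-75.401, 18.312, 89.639, -0, 72.044, -1.146], TCP at [156.031, -553.439, 235.976] pointing down, gripper open.
Joint ranges: [-177.97, 177.97], [-48.28, 115.42], [12.27, 149.76], [-77.06, 257.06], [2.81, 150.46], [-146.56, 146.56]. Speed limits (degrees/s): [147.25, 147.25, 180, 180, 180, 180].

INTERFACE

Orientations are given as [roll, pitch, yaw] about the fixed x, y, z axes, in that order (R = Rz(yaw) Ry(pitch) Rx(roll)).
In Python, from workcell import * gives the robot as it stands.
- The arm moves only by the shell command python3 -m jog 'ROWS' [OPENING] [FORCE]. ROWS is text: rows parted by semicolons, each of 6 numbers parted by spaces: the shift along the tool's x, y, z in units of 0.5 m (1.0 is 0.5 m), then the turn, a rotation vector about the tool's x, y, z in units of pi/2 rad (1.0 is pi/2 rad). A call has 1 to 20 rows; each row is the pose to reach, as a shift and turn from the pose measured when the call began, along the tool's axes at that moment; what a row does not reach only later rows make up. A row lasts 1/12 s, in which the tool goes at most 41.7 mm and 7.16 degrees, less where a joint would pass 70% of its speed; a pose out of reach is approached as far as the arm can. A call with a number of a shift or a turn outside -1 to 1 is refused whole. A call with a gripper value outside its range is refused whole. OPENING is the opening, from -1 (shut) to 1 (fully open), set as the call begins (- or left out, the last holds). The fingers move at their own pace and stop on an object; FORCE is the grip in N (left out, the last holds). Time passes only in rows, so rows that repeat a pose let the fingers close. It gives the time, the measured TCP pose, the force and the opening at its end, in the units of the state.
- state(): the state, without advancing time (a new reading comes with each control period).
- grab_frame(name): name is "side" or "top" or "wrist"; returns the picture (480x640x3 uint8, red, green, blue); there is no depth.
- calibration(name): a dict with "mtx" (3x3 intrinsics, pixels), "distortion" ([k1, k2, p1, p2, k3] as OpenCV has them; the pictures are not rectified), "rvec" (rotation vector, rad) and "tvec" (3), from world to camera coordinates, as OpenCV has them. Camera axes: x right, y down, z forward; pixel columns grow to the right and rows downward; lengths in mm; the calibration is good to about 2 mm. A picture is of the moment at which its call begins: read the wrist's pose just before it. calibration takes no time and is no camera call; for the wrist camera it gives the pose at the moment of the call.
- job_done(): hands the job in, once; it reports no verdict.
Trained networks look in the newest picture that a camera, given by its name, has taken for a name from the list of things; names that differ only in an ending like _2 or _b are one class to them, and where a whole thing is asked for, a point or a joint stands for the part that bears it (a point fixed in the world has none). Each returns a list of dicts, best first, with "confidence" (0 to 1); they miss things now and then, are a little off and sometimes report something else, mostly with a low value. They report only what shows in the picture. A call takes as long as a camera call. They do not tell look-alikes from the thing itself.
- spot_in(query, camera): "rect" ([left, top, right, bottom] in pixels, round what is visible of it).
- tip_of(query, camera): "location" ([column, row] in pixels: a listed point, or the origin of a listed thing).
The state is a dict: "time_s": time; "qpos": joint angles; "qvel": joint speeds; "effort": joint torques, N m; "ee_pos": TCP position; "ee_rot": TCP orientation; "force": force on the tool from outside, world axes, zero at the start; "torque": the same for the moment, N m; "gripper_width": finger opening in mm.
Only numpy, scipy, OpenCV 4.12 (cv2) and the standard library are available. Lean on these libraries where they do the work, as an engineer would, in place of code of your own. Each camera call takes 0.05 s, during which the arm holds its last target. There are 200 camera calls.

TASK

Take the finished sensor out of its white assembly nest and plug it into the test set: lower its foot into the round black twist-lock receptacle with the cross pin lined up with the two gates, push it down against the spring, and turn it a quarter turn clockwise until it stops. The receptacle springs back as soon as it is let go, so finish while still holding the sensor there, turned to the stop, so that the reading can be taken. Leave the other things on the bench where they are.

Things in the scene. Friction and masses are not known exactly. Their poses are not given: they have to be found in the camera images.
- sensor: The sensor, the only one, 64 mm tall, 84 to 170 g, upright in the nest at the start, foot 5 mm deep in its recess. Origin: centre of the foot's underside; z up. From below: grey foot 23 by 20 mm, 7 mm high, slot 9.6 mm wide along x; cone to 13 mm; grey spigot of 31 mm diameter to 25 mm; flange of 46 mm; green board; white hood with flats; glass dome. Half a turn about z changes nothing.
- grip (a point): Where to grip the sensor: on its axis 46 mm above its origin, same axes. The white hood (29.6 to 58 mm up) is a 46 mm round with two flats, 36 mm apart and 28 mm long, facing the sensor's +y and -y: close the fingers on the flats, along y, from above.
- pin (a point): Centre of the sensor's steel cross pin, on its axis 11 mm above its origin: 6 mm in diameter, 44 mm tip to tip, along the sensor's x axis (in line with the flats), sticking out of both sides of the spigot.
- socket: The receptacle: round black collar, 62 mm across, 5 mm thick, on a square 72 mm aluminium block on the grey test set (210 by 170 by 40 mm, fixed). Origin: centre of the collar's upper face, 69 mm above the bench, on the bore's axis; z up. Bore 36 mm, chamber below 50 mm. To go in, the sensor's x axis must lie along this x axis, either way round. It then turns only clockwise seen from above.
- gate (a point): One of the two gates of the collar, at its upper face, 20 mm from the bore's axis along the socket's +x; the other faces it across the bore. Notches 11 mm wide, reaching from the bore out to 24.5 mm from the axis, for the ends of the cross pin.
- plate (a point): Centre of the upper face of the sprung contact carrier in the bore, on which the foot's underside lands; 14 mm below the collar's upper face at rest. An upright brass tongue 26 by 5.6 mm, 5.5 mm high, tapering to 2.2 mm thick at its top, stands on it along its x axis (the gates' line at rest) and enters the slot of the foot. The axes turn with it.
- push (a joint): How far the carrier is pressed down, m: 0 at rest, end stop 0.007. Spring 3 N at rest, rising 0.5 N per mm. From 0.005 on (foot 19 mm below the collar's upper face) the pin is clear below the collar and the sensor can be turned; once turned, the collar keeps it from rising higher than that.
- turn (a joint): How far the carrier is turned clockwise seen from above, rad: 0 at rest, 1.40 at the stop. The slot has about 0.17 rad of play on the tongue, so the sensor itself turns about 1.57. Return spring 0.09 N m at rest, 0.16 N m at the stop: it turns the sensor back as soon as it is let go.
- nest: Assembly nest, fixed: black base of 82 mm diameter, 12 mm high, under a white disc of 62 mm diameter; total height 30 mm, with a recess of 27 mm diameter, 5 mm deep, in its top. Origin: centre of its underside on the bench.
- board: Bystander: bare round green circuit board with three brass pins, 45 mm across, 3 mm thick, lying near the nest. Origin: centre of its underside.
- reel: Bystander: reel of solder wire, 60 mm across, 42 mm high, standing on the bench. Origin: centre of its underside.
- parts_box: Bystander: clear open box of capacitors, 110 by 75 mm, 30 mm high. Origin: centre of its underside.
- cutters: Bystander: side cutters with yellow handles lying on the bench, 115 mm long along their x axis, 14 mm high. Origin: on the bench, near their pivot.
Not all that is in view belongs to the job. Leave any blue look-alike of the sensor alone. Leave any green or purple look-alike of the nest alone.

How it is judged (in metres and radians):
On the way, in this order (a step that is already met when the one before it is completed fails the run):
1. the sensor is lifted out of the nest in the gripper (z of sensor in the frame of nest above 0.04 m and contact force between the fingers and sensor above 1 N and contact force between sensor and nest below 0.05 N), for 0.2 s.
2. the sensor's foot is in the receptacle, pin through the gates, and pushes the carrier down against its spring, not yet turned (value of joint push above 0.0045 m and value of joint turn below 0.3 rad and horizontal distance between sensor and socket below 0.004 m and z of sensor in the frame of socket below -0.017 m), for 0.1 s.
3. the sensor is turned clockwise to the stop (value of joint turn above 1.2 rad and z of sensor in the frame of socket below -0.017 m), for 0.2 s.
At the end, for the whole second after the job is handed in: The sensor stands upright in the receptacle (axis within 4 mm, foot 17 mm or more below the collar's top, carrier pressed down over 3.5 mm), at rest, turned to the stop (carrier over 1.2 of 1.40 rad), and the fingers still hold it (over 2 N) (all of step 3 and value of joint push above 0.0035 m and angle between the x axis of sensor and the y axis of socket, either way round below 0.25 rad and horizontal distance between sensor and socket below 0.004 m and angle between sensor's own z axis and vertical below 0.1 rad and contact force between the fingers and sensor above 2 N and linear speed of sensor below 0.02 m/s); the arm keeps its last pose, push and grip.
It fails at once if the bare board is moved more than 20 mm (distance of board from where it was at the start of the episode above 0.02 m).
It fails at once if the solder reel is moved more than 20 mm (distance of reel from where it was at the start of the episode above 0.02 m).
It fails at once if the box of capacitors is moved more than 20 mm (distance of parts_box from where it was at the start of the episode above 0.02 m).
It fails at once if the side cutters are moved more than 20 mm (distance of cutters from where it was at the start of the episode above 0.02 m).
It also fails if it takes over 45 s, if anything falls off the work surface, if the arm or the gripper's body presses on something with over 40 N, if the wrist force passes 120 N, or if a joint passes its speed limit or range.

## Working session

There is one attempt and no reset: what is moved stays moved. The work goes in short steps, Python scripts to look and compute and a shell command to move; the robot and the scene stay as the last step left them, time stands still between calls to the robot, and variables do not carry over. Pictures are saved under pics/ and viewed, about 8 in all and at most 12, crops included, and the job is handed in when it is done.

```bash
mkdir -p pics
cat > h.py <<'E'
from workcell import *
import numpy as np, cv2
from scipy.spatial.transform import Rotation as R
def save(n,f,box=None,scale=1):
    im=cv2.cvtColor(f,cv2.COLOR_RGB2BGR)
    if box: im=im[box[1]:box[3],box[0]:box[2]]
    cv2.imwrite(f'pics/{n}.png',cv2.resize(im,None,fx=scale,fy=scale,interpolation=cv2.INTER_CUBIC))
def ray(c,px):
    p=cv2.undistortPoints(np.array([[px]],float),np.array(c['mtx']),np.array(c['distortion']))[0,0]
    M=cv2.Rodrigues(np.array(c['rvec'],float))[0]; t=np.array(c['tvec'],float).ravel()
    return -M.T@t, M.T@np.array([p[0],p[1],1])
def atz(c,px,z):
    o,d=ray(c,px); return o+d*(z-o[2])/d[2]
def proj(c,P):
    return cv2.projectPoints(np.array(P,float).reshape(-1,1,3),np.array(c['rvec'],float),np.array(c['tvec'],float),np.array(c['mtx']),np.array(c['distortion']))[0][:,0]
E
python3 - <<'E'
from h import *
print(state())
fs={}
for n in ['top','side']:
    f=grab_frame(n); fs[n]=f; c=calibration(n); print(n,'cam',ray(c,(320,240))[0].round())
    for q,z in [('sensor',30-5),('grip',71),('pin',36),('socket',69),('gate',69),('plate',55),('nest',0),('board',0),('reel',0),('parts_box',0),('cutters',0)]:
        for d in tip_of(q,n)[:4]: print(q,np.round(d['location'],1),round(d['confidence'],2),atz(c,d['location'],z).round(1))
cv2.imwrite('pics/a.png',cv2.cvtColor(fs['top'],cv2.COLOR_RGB2BGR))
cv2.imwrite('pics/b.png',cv2.cvtColor(fs['side'],cv2.COLOR_RGB2BGR))
E
```

```text
{'time_s': 0.0, 'qpos': array([-7.54031489e+01,  1.83535108e+01,  8.97041019e+01,  2.66559440e-04,
        7.20437684e+01, -1.14615833e+00]), 'qvel': array([ 0.02237449, -0.10907096, -0.03892364, -0.06548084, -0.13486511,
       -0.00422474]), 'effort': array([-1.88411213e-03, -4.12468386e+01, -2.31975675e+01,  7.25331274e-02,
        4.55052929e-02, -1.22748579e-04]), 'ee_pos': array([ 155.89829749, -553.0001542 ,  235.11711053]), 'ee_rot': array([-1.79898644e+02, -2.28129621e-03,  1.57429251e+01]), 'force': array([-0.51484667, -0.28484883, -0.14764135]), 'torque': array([-0.03251451,  0.00174829,  0.0183911 ]), 'gripper_width': 91.50956708008236}
top cam [ 343.   60. 1319.]
sensor [451.1 293.6] 0.74 [ 450.2 -284.3   25. ]
sensor [393.2 245.4] 0.63 [ 564.4 -151.6   25. ]
sensor [409.6 284.9] 0.61 [ 471.  -187.4   25. ]
grip [454.6 290.1] 0.68 [ 454.3 -280.4   71. ]
grip [414.1 286.5] 0.65 [ 462.8 -188.7   71. ]
grip [402.  239.8] 0.61 [ 569.5 -164.5   71. ]
pin [408.8 285.2] 0.7 [ 469.2 -183.4   36. ]
pin [450.4 296.5] 0.68 [ 442.6 -279.4   36. ]
pin [258.1 260.6] 0.62 [527.3 164.9 
[... 874 characters left out ...]
71. ]
grip [337.9 332.6] 0.68 [ 562.  -176.1   71. ]
pin [285.3 352.4] 0.84 [ 463.6 -178.5   36. ]
pin [343.1 338.9] 0.73 [ 574.7 -171.3   36. ]
pin [290.7 416.2] 0.67 [ 453. -300.   36.]
socket [278.5 209.7] 0.78 [503.5 155.1  69. ]
gate [283.5 208.3] 0.97 [515.1 157.3  69. ]
plate [274.9 214.8] 0.62 [494.6 154.5  55. ]
nest [350.5 411.5] 0.96 [ 560.2 -297.8    0. ]
nest [290.3 304.8] 0.91 [493.2 -52.8   0. ]
nest [286.5 360.2] 0.86 [ 465.1 -175.7    0. ]
board [240.6 397.7] 0.91 [ 371.2 -234.5    0. ]
reel [394.2 222.9] 0.58 [772.7 128.3   0. ]
parts_box [441.9 329.2] 0.92 [ 780.8 -169.1    0. ]
parts_box [278.7 209.7] 0.74 [511.2 222.6   0. ]
cutters [192.1 171.9] 0.55 [310.5 401.6   0. ]
```

View pics/a.png

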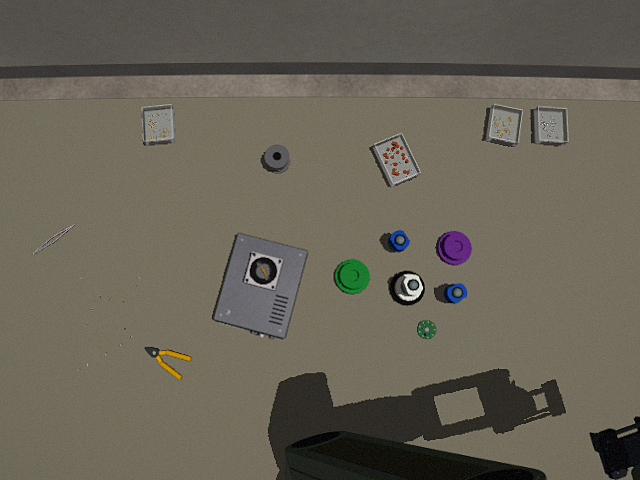

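View pics/b.png

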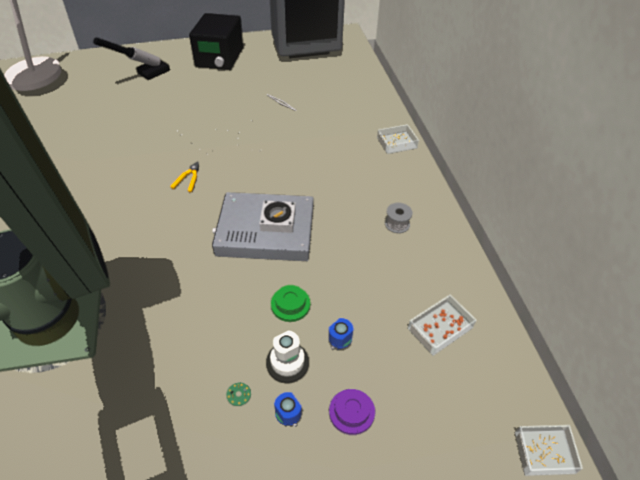

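Candidates for the sensor in the top view are the white-hooded one in the white nest (408,286), a blue one at (399,241) and a blue one at (456,293). For the nest they are white (408,288), green (352,277) and purple (454,248). I choose the white one at (408,286), about (468,-184) in the world. The receptacle is at about (502,152).

Run:
```python
from h import *
im=cv2.imread('pics/b.png')[310:390,240:340]; im2=cv2.imread('pics/a.png')[250:330,360:460]
cv2.imwrite('pics/c.png',cv2.resize(np.hstack([im,im2]),None,fx=4,fy=4,interpolation=cv2.INTER_CUBIC))
s=state(); c=calibration('wrist'); o,d=ray(c,(320,240))
M=R.from_euler('xyz',s['ee_rot'],degrees=True).as_matrix()
print('cam in tool',M.T@(o-s['ee_pos']),'dir',M.T@d, 'mtx',c['mtx'])
for P in [(420,-210,260),(468,-184,235)]: print(M.T@(np.array(P)-s['ee_pos'])/500)
```

```text
cam in tool [ 6.92559890e+01 -1.42064335e-01 -1.49335393e+02] dir [-0.262471   -0.00725244  0.96507491] mtx [[424.42782668   0.         322.93795035]
 [  0.         424.42782668 233.08705128]
 [  0.           0.           1.        ]]
[ 0.69451505 -0.5179106  -0.04811539]
[ 0.8010222  -0.54192146  0.00188167]
```

View pics/c.png

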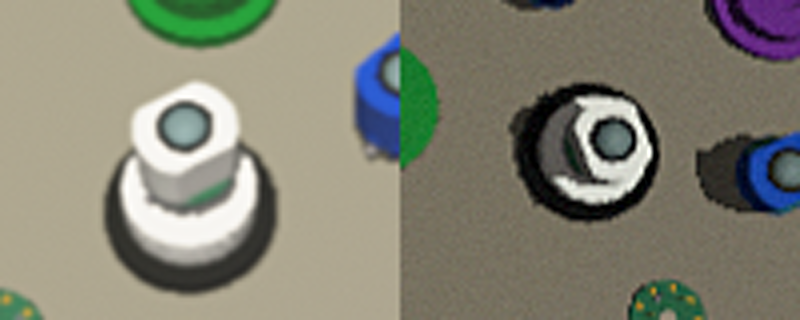

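The crop shows the white-hooded sensor in the white disc on its black base, so the choice holds. I'm moving above it.

```bash
R="0.80 -0.54 0 0 0 0"; python3 -m jog '0.06 -0.04 0 0 0 0;0.12 -0.08 0 0 0 0;0.18 -0.12 0 0 0 0;0.24 -0.16 0 0 0 0;0.30 -0.20 0 0 0 0;0.36 -0.24 0 0 0 0;0.42 -0.28 0 0 0 0;0.48 -0.32 0 0 0 0;0.54 -0.36 0 0 0 0;0.60 -0.40 0 0 0 0;0.66 -0.44 0 0 0 0;0.72 -0.48 0 0 0 0;0.77 -0.52 0 0 0 0;0.80 -0.54 0 0 0 0;0.80 -0.54 0 0 0 0;0.80 -0.54 0 0 0 0;0.80 -0.54 0 0 0 0' 1
python3 - <<'E'
from h import *
s=state(); c=calibration('wrist'); f=grab_frame('wrist'); save('w1',f)
print(s['ee_pos'],s['ee_rot'])
for q,z in [('sensor',25),('grip',71),('pin',36),('nest',0)]:
    for d in tip_of(q,'wrist')[:3]: print(q,np.round(d['location'],1),round(d['confidence'],2),atz(c,d['location'],z).round(1))
E
```

```text
time_s: 2.62
ee_pos: [467.3, -185.5, 235.9]
ee_rot: [180.0, 0.0, 15.7]
force: [-0.3, -1.2, -0.1]
gripper_width: 91.1
[ 467.29461084 -185.46902245  235.89886466] [1.79981759e+02 3.78892821e-02 1.57432799e+01]
sensor [328.3  78. ] 0.92 [ 569.8 -160.8   25. ]
sensor [318.1 209.9] 0.81 [ 464.3 -181.8   25. ]
sensor [417.2 248.9] 0.7 [ 454.2 -275.5   25. ]
grip [328.4  74.6] 0.76 [ 567.4 -161.    71. ]
grip [319.8 220.2] 0.71 [ 465.9 -183.2   71. ]
grip [437.  264.7] 0.66 [ 456.5 -280.5   71. ]
pin [428.2 251.8] 0.94 [ 456.8 -282.1   36. ]
nest [473.9 137.1] 0.82 [ 559.8 -297.7    0. ]
nest [185.5 136.5] 0.61 [491.1 -52.4   0. ]
```

View pics/w1.png

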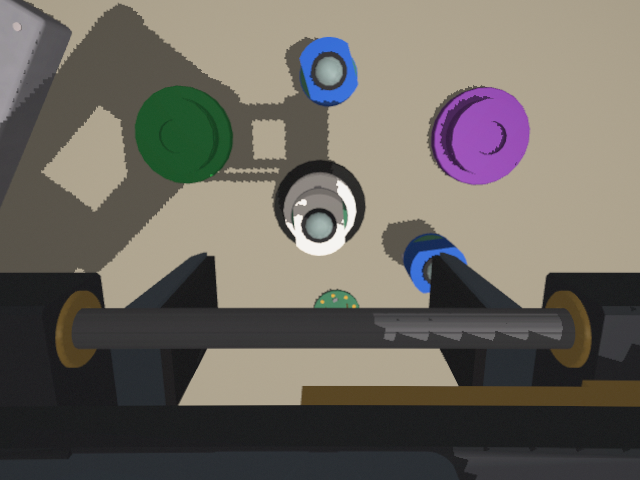

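Run:
```python
from h import *
im=cv2.imread('pics/w1.png')[170:270,265:375]
im=np.uint8(255*(im/255.)**0.5)
A=cv2.resize(im,None,fx=7,fy=5.5*7/5.5*0+7,interpolation=cv2.INTER_CUBIC)[:600]
cv2.imwrite('pics/d.png',cv2.resize(im,None,fx=5.5,fy=5.5,interpolation=cv2.INTER_CUBIC))
```

```text
(no output)
```

View pics/d.png

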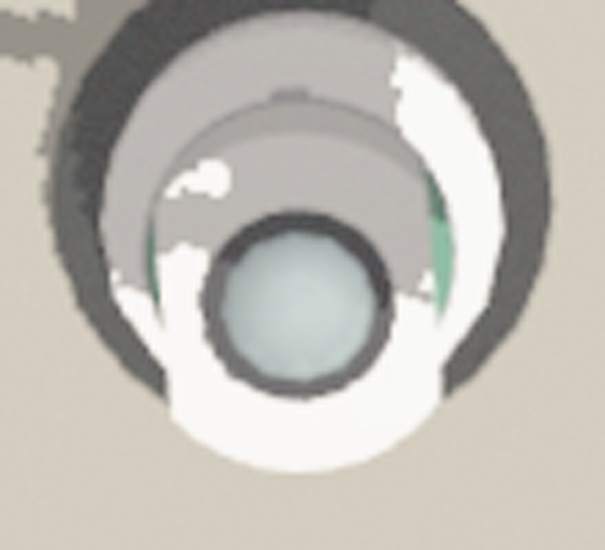

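Run:
```python
from h import *
s=state(); c=calibration('wrist')
f=lambda x,y:(265-.5+x/5.5+.5/5.5,170-.5+y/5.5)
P={k:atz(c,f(*v),z) for k,v,z in [('L0',(157,245),83),('L1',(170,400),83),('R0',(430,215),83),('R1',(443,390),83),('bot',(303,472),83),('pin',(290,93),36)]}
for k in P: print(k,P[k].round(1))
for a,b in('L0','L1'),('R0','R1'):
    d=P[a]-P[b]; print(a,np.degrees(np.arctan2(d[1],d[0])))
m=(P['L0']+P['L1'])/2; n=(P['R0']+P['R1'])/2
a=np.radians(15.7)
print('width',(m-n)@[-np.sin(a),np.cos(a),0])
im=cv2.imread('pics/w1.png')
def outline(cx,cy,yaw,z):
    t=np.radians(np.arange(0,360,1)); p=np.c_[23*np.cos(t),np.clip(23*np.sin(t),-18,18)]
    a=np.radians(yaw); Q=p@np.array([[np.cos(a),np.sin(a)],[-np.sin(a),np.cos(a)]])+[cx,cy]
    return np.c_[Q,np.full(len(Q),z)]
for yaw,col in [(12,(0,0,255)),(16,(255,0,0))]:
    # centre from bottom and flats: 
    pass
from scipy.optimize import least_squares
def res(p):
    cx,cy,yaw=p; u=np.array([np.cos(yaw),np.sin(yaw)]); v=np.array([-u[1],u[0]])
    g=lambda k,w:(P[k][:2]-[cx,cy])@w
    return [g('L0',v)-18,g('L1',v)-18,g('R0',v)+18,g('R1',v)+18,np.hypot(*(P['bot'][:2]-[cx,cy]))-23,.5*g('pin',v)]
r=least_squares(res,[466,-183,.27]); print(r.x,np.degrees(r.x[2]),r.fun)
```

```text
L0 [ 467.7 -163.    83. ]
L1 [ 447.6 -170.1   83. ]
R0 [ 481.3 -196.6   83. ]
R1 [ 458.8 -205.    83. ]
bot [ 442.6 -190.    83. ]
pin [ 485.3 -175.7   36. ]
L0 19.383634698610017
R0 20.50903848912486
width 36.349987482646185
[ 4.64665499e+02 -1.83363097e+02  3.50387282e-01] 20.075712463177677 [ 9.05145661e-02  3.47742821e-01 -1.39981983e-01 -3.21304147e-01
 -1.60461866e-10  4.60574852e-02]
```

The sensor is at (464.7,-183.4) with yaw about 20.1°, and the measured flat spacing of 36.3 mm matches. The tips are 22 mm ahead of the TCP and the hood only begins 29.6 mm up. I'll therefore grip with TCP z at about 80, so the tips stay clear of the board.

```bash
python3 -m jog '-0.004 -0.0055 0.03 0 0 -0.049;-0.004 -0.0055 0.07 0 0 -0.049;-0.004 -0.0055 0.12 0 0 -0.049;-0.004 -0.0055 0.17 0 0 -0.049;-0.004 -0.0055 0.22 0 0 -0.049;-0.004 -0.0055 0.26 0 0 -0.049;-0.004 -0.0055 0.29 0 0 -0.049;-0.004 -0.0055 0.305 0 0 -0.049;-0.004 -0.0055 0.312 0 0 -0.049;-0.004 -0.0055 0.312 0 0 -0.049;-0.004 -0.0055 0.312 0 0 -0.049' 1
python3 -m jog '0 0 0 0 0 0;0 0 0 0 0 0;0 0 0 0 0 0;0 0 0 0 0 0;0 0 0 0 0 0;0 0 0 0 0 0;0 0 0 0 0 0;0 0 0 0 0 0' -0.4 35
```

```text
time_s: 3.78
ee_pos: [465.1, -184.2, 80.8]
ee_rot: [179.9, -0.1, 20.0]
force: [-0.4, 0.1, 0.8]
gripper_width: 91.4
time_s: 4.45
ee_pos: [465.1, -184.2, 80.8]
ee_rot: [179.9, -0.1, 20.0]
force: [-0.6, 0.2, 1.0]
gripper_width: 40.7
```

```bash
python3 -m jog '0 0 0 0 0 0;0 0 0 0 0 0;0 0 0 0 0 0;0 0 0 0 0 0;0 0 0 0 0 0' -1 35
```

```text
time_s: 4.87
ee_pos: [465.0, -183.9, 80.7]
ee_rot: [180.0, -0.1, 20.0]
force: [-0.6, 2.0, 1.8]
gripper_width: 36.0
```

```bash
python3 -m jog '0 0 -0.02 0 0 0;0 0 -0.06 0 0 0;0 0 -0.12 0 0 0;0 0 -0.18 0 0 0;0.01 -0.04 -0.22 0 0 0;0.03 -0.10 -0.24 0 0 0;0.05 -0.17 -0.24 0 0 0;0.07 -0.24 -0.24 0 0 0;0.08 -0.31 -0.24 0 0 0;0.10 -0.38 -0.24 0 0 0;0.12 -0.45 -0.24 0 0 0;0.14 -0.52 -0.24 0 0 0;0.15 -0.57 -0.24 0 0 0;0.158 -0.602 -0.24 0 0 0;0.158 -0.602 -0.24 0 0 0;0.158 -0.602 -0.24 0 0 0;0.158 -0.602 -0.24 0 0 0'
python3 - <<'E'
from h import *
s=state(); c=calibration('wrist'); f=grab_frame('wrist'); save('w2',f)
print(s['ee_pos'],s['ee_rot'],s['gripper_width'],s['qpos'])
for q,z in [('socket',69),('gate',69),('plate',55),('sensor',145)]:
    for d in tip_of(q,'wrist')[:3]: print(q,np.round(d['location'],1),round(d['confidence'],2),atz(c,d['location'],z).round(1))
E
```

```text
time_s: 6.28
ee_pos: [435.9, 125.2, 200.4]
ee_rot: [179.9, -0.0, 20.0]
force: [-0.4, 0.0, -1.6]
gripper_width: 36.2
[435.92834031 125.23710412 200.38515746] [ 1.79916477e+02 -2.12600752e-02  2.00407416e+01] 36.193032524396806 [ 1.46319889e+01  8.99947472e+00  1.07841644e+02 -9.09687119e-02
  6.31298722e+01  8.46323573e+01]
socket [315.7 127.1] 0.67 [498.2 152.9  69. ]
gate [308.9  92.5] 0.67 [516.5 164.1  69. ]
plate [314.9 125.1] 0.8 [499.1 154.1  55. ]
sensor [320.  265.4] 0.58 [435.6 126.8 145. ]
```

View pics/w2.png

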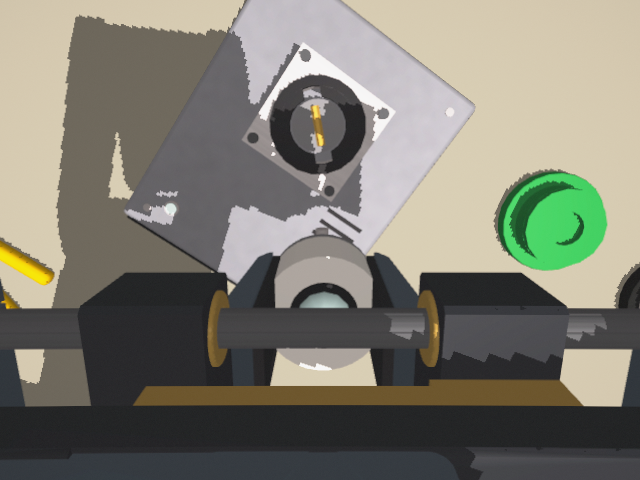

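Run:
```python
from h import *
im=cv2.imread('pics/w2.png')[65:185,260:380]
im=np.uint8(255*(im/255.)**0.4)
cv2.imwrite('pics/e.png',cv2.resize(im,None,fx=5,fy=5,interpolation=cv2.INTER_CUBIC))
```

```text
(no output)
```

View pics/e.png

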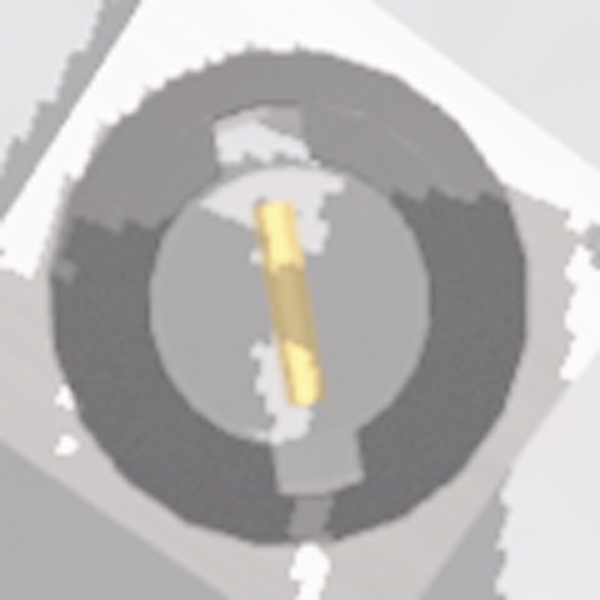

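Run:
```python
from h import *
from scipy.optimize import least_squares
s=state(); c=calibration('wrist')
f=lambda v:(260-.4+v[0]/5,65-.4+v[1]/5)
W=lambda v,z=69: atz(c,f(v),z)[:2]
g1=W((257,113)); g2=W((320,488)); d=g1-g2
print('gates',g1,g2,np.hypot(*d),'mid',(g1+g2)/2,'ang',np.degrees(np.arctan2(d[1],d[0])))
C=np.array([W(v) for v in [(50,300),(527,290),(100,150),(480,150),(110,455),(475,450),(285,48),(280,546),(380,525),(200,68),(400,75)]])
r=least_squares(lambda p:np.hypot(*(C-p[:2]).T)-p[2],[500,153,31]); print('collar',r.x,r.fun.round(1))
t1=W((276,203),60);t2=W((306,402),60);d=t1-t2;print('tongue',(t1+t2)/2,np.hypot(*d),np.degrees(np.arctan2(d[1],d[0])))
# bore at lower edge z=64 / carrier
B=np.array([W(v) for v in [(150,300),(430,300)]]);print('bore',B,np.hypot(*(B[0]-B[1])))
M=R.from_euler('xyz',s['ee_rot'],degrees=True).as_matrix()
print('pin tip',M.T@(atz(c,(321,229),200.4-55.7+11)-s['ee_pos']))
```

```text
gates [520.1847428  163.77027008] [479.19928439 140.44962721] 47.15570150951186 mid [499.69201359 152.10994865] ang 29.639788594043054
collar [499.85149916 152.08980397  30.56440292] [ 0.2 -0.1 -0.3 -0.1 -0.2 -0.2  0.2  0.4 -0.  -0.1  0.3]
tongue [499.85847075 152.00661769] 25.759706211584035 28.65853145467506
bore [[494.13610676 169.06517891]
 [506.39435496 135.3433809 ]] 35.88069550376661
pin tip [21.8027677  -1.08870962 44.90504709]
```

```bash
python3 -m jog '0.04 0 0 0 0 -0.07;0.10 -0.003 0 0 0 -0.14;0.1385 -0.0056 0 0 0 -0.21;0.1385 -0.0056 0 0 0 -0.28;0.1385 -0.0056 0 0 0 -0.36;0.1385 -0.0056 0 0 0 -0.43;0.1385 -0.0056 0 0 0 -0.50;0.1385 -0.0056 0 0 0 -0.57;0.1385 -0.0056 0 0 0 -0.65;0.1385 -0.0056 0 0 0 -0.72;0.1385 -0.0056 0 0 0 -0.79;0.1385 -0.0056 0 0 0 -0.87;0.1385 -0.0056 0 0 0 -0.94;0.1385 -0.0056 0 0 0 -1;0.1385 -0.0056 0 0 0 -1;0.1385 -0.0056 0 0 0 -1'
python3 -m jog '0 0 0 0 0 -0.07;0 0 0 0 0 -0.14;0 0 0 0 0 -0.21;0 0 0 0 0 -0.28;0 0 0 0 0 -0.36;0 0 0 0 0 -0.43;0 0 0 0 0 -0.50;0 0 0 0 0 -0.57;0 0 0 0 0 -0.65;0 0 0 0 0 -0.72;0 0 0 0 0 -0.79;0 0 0 0 0 -0.87;0 0 0 0 0 -0.94;0 0 0 0 0 -1;0 0 0 0 0 -1;0 0 0 0 0 -1'
```

```text
time_s: 7.87
ee_pos: [500.3, 151.0, 200.6]
ee_rot: [180.0, 0.0, 109.8]
force: [0.7, -0.0, -1.2]
gripper_width: 36.1
time_s: 9.2
ee_pos: [500.4, 150.8, 200.6]
ee_rot: [-180.0, 0.0, -160.5]
force: [-0.4, -0.1, -1.9]
gripper_width: 36.0
```

```bash
python3 -m jog '0 0.0016 0 0 0 -0.06;0 0.0016 0.02 0 0 -0.109;0 0.0016 0.04 0 0 -0.109;0 0.0016 0.04 0 0 -0.109;0 0.0016 0.04 0 0 -0.109'
python3 - <<'E'
from h import *
s=state(); c=calibration('wrist'); f=grab_frame('wrist')
print(s['ee_pos'],s['ee_rot'],s['qpos'])
# predicted collar circle, bore circle, gates at socket estimate, and pin
S=np.array([500,151.5,69]);a=np.radians(29.3);u=np.array([np.cos(a),np.sin(a),0]);v=np.array([-u[1],u[0],0])
t=np.radians(np.arange(0,360,2))[:,None]
im=np.uint8(255*(f/255.)**0.5)
big=cv2.resize(im[130:290,230:410],None,fx=4,fy=4,interpolation=cv2.INTER_CUBIC)[:600]
for r,col in((31,(255,0,0)),(18,(255,0,255))):
    q=(proj(c,S+r*(np.cos(t)*u+np.sin(t)*v))-[230,130]+.5)*4
    for p in q: cv2.circle(big,tuple(int(x) for x in p),1,col,-1)
for sg in(1,-1):
    q=(proj(c,[S+sg*18*u+5.5*v,S+sg*24.5*u+5.5*v,S+sg*24.5*u-5.5*v,S+sg*18*u-5.5*v])-[230,130]+.5)*4
    cv2.polylines(big,[q.astype(int)],False,(0,0,255),1)
save('w3',big)
E
```

```text
time_s: 9.62
ee_pos: [499.6, 151.4, 179.8]
ee_rot: [-180.0, -0.1, -150.8]
force: [-0.1, -0.6, -1.4]
gripper_width: 36.0
[499.60215438 151.3515782  179.84044207] [-1.79972912e+02 -7.59557249e-02 -1.50830883e+02] [ 1.56180971e+01  1.61173260e+01  1.01452346e+02 -4.97532965e-02
  6.24978309e+01 -1.03528037e+02]
```

View pics/w3.png

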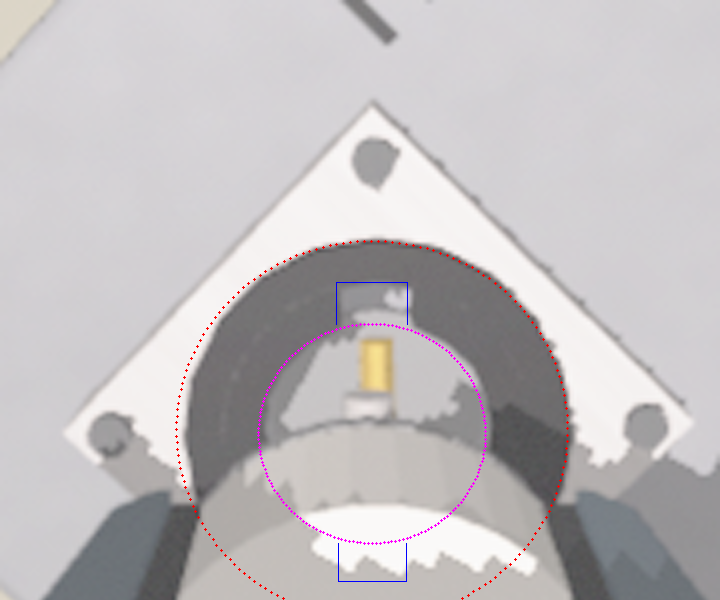

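```bash
python3 -m jog '-0.0005 0.0021 0.02 0 0 0;-0.0005 0.0021 0.05 0 0 0;-0.0005 0.0021 0.08 0 0 0;-0.0005 0.0021 0.10 0 0 0;-0.0005 0.0021 0.112 0 0 0;-0.0005 0.0021 0.118 0 0 0;-0.0005 0.0021 0.124 0 0 0;-0.0005 0.0021 0.124 0 0 0;-0.0005 0.0021 0.124 0 0 0'
```

```text
time_s: 10.42
ee_pos: [500.2, 152.6, 118.8]
ee_rot: [-179.9, 0.1, -150.8]
force: [-0.4, -0.5, -1.3]
gripper_width: 36.0
```

```bash
python3 -m jog '0.0007 0 0.005 0 0 0;0.0007 0 0.010 0 0 0;0.0007 0 0.014 0 0 0;0.0007 0 0.014 0 0 0;0.0007 0 0.014 0 0 0'; python3 -m jog '0 0 0.003 0 0 0;0 0 0.006 0 0 0;0 0 0.008 0 0 0;0 0 0.008 0 0 0'
```

```text
time_s: 10.83
ee_pos: [499.8, 152.4, 111.7]
ee_rot: [-179.9, 0.0, -150.8]
force: [-0.3, 0.1, -1.1]
gripper_width: 36.1
time_s: 11.17
ee_pos: [500.1, 152.5, 107.9]
ee_rot: [-179.9, 0.1, -150.8]
force: [-0.3, 0.0, 1.8]
gripper_width: 36.3
```

```bash
python3 -m jog '0 0 0.002 0 0 0;0 0 0.004 0 0 0;0 0 0.006 0 0 0;0 0 0.007 0 0 0;0 0 0.007 0 0 0;0 0 0.007 0 0 0'
```

```text
time_s: 11.67
ee_pos: [500.1, 152.5, 104.6]
ee_rot: [-179.9, 0.1, -150.8]
force: [-1.1, -0.9, 4.4]
gripper_width: 35.8
```

```bash
python3 -m jog '0 0 0.0015 0 0 0;0 0 0.0015 0 0 0;0 0 0.0015 0 0 0;0 0 0.0015 0 0 0'; python3 -m jog '0 0 0.001 0 0 0;0 0 0.001 0 0 0;0 0 0.001 0 0 0;0 0 0.001 0 0 0'
```

```text
time_s: 12.0
ee_pos: [500.1, 152.5, 103.8]
ee_rot: [-179.9, 0.1, -150.8]
force: [-1.2, -0.4, 4.7]
gripper_width: 35.8
time_s: 12.33
ee_pos: [500.2, 152.5, 103.7]
ee_rot: [-179.9, 0.1, -150.8]
force: [-2.1, -0.3, 7.3]
gripper_width: 35.9
```

```bash
python3 -m jog '0 0 -0.001 0 0 0.03;0 0 -0.001 0 0 0.08;0 0 -0.001 0 0 0.13;0 0 -0.001 0 0 0.18;0 0 -0.001 0 0 0.22;0 0 -0.001 0 0 0.22;0 0 -0.001 0 0 0.22'; python3 -c "
from h import *
s=state();print(s['torque'],s['force'],s['qpos'][5])"
```

```text
time_s: 12.92
ee_pos: [500.0, 152.8, 104.1]
ee_rot: [180.0, 0.1, -170.5]
force: [-1.5, 0.3, 4.9]
gripper_width: 35.8
[0.47491008 0.25955728 0.07881845] [-1.451086    0.31240136  4.93642117] -83.74183753867746
```

```bash
python3 -m jog '0 0 0 0 0 0.06;0 0 0 0 0 0.12;0 0 0 0 0 0.18;0 0 0 0 0 0.24;0 0 0 0 0 0.30;0 0 0 0 0 0.36;0 0 0 0 0 0.42;0 0 0 0 0 0.48;0 0 0 0 0 0.54;0 0 0 0 0 0.60;0 0 0 0 0 0.66;0 0 0 0 0 0.72;0 0 0 0 0 0.72;0 0 0 0 0 0.72;0 0 0 0 0 0.72'; python3 -c "
from h import *
s=state();print(s['torque'],s['force'],s['qpos'][5])"
```

```text
time_s: 14.17
ee_pos: [500.3, 152.3, 104.2]
ee_rot: [179.9, 0.1, 124.9]
force: [0.9, -3.4, 3.3]
gripper_width: 35.9
[-0.64849733 -0.21197086  0.13662308] [ 0.94279255 -3.36299261  3.25265847] -19.094538263855167
```

```bash
python3 -m jog '0 0 0 0 0 0.03;0 0 0 0 0 0.06;0 0 0 0 0 0.07;0 0 0 0 0 0.07;0 0 0 0 0 0.07'; python3 -c "
from h import *
s=state();print(s['torque'],s['force'],s['qpos'][5])"
```

```text
time_s: 14.58
ee_pos: [500.3, 152.1, 104.2]
ee_rot: [179.9, 0.1, 118.7]
force: [-0.3, -3.4, 3.8]
gripper_width: 35.8
[-0.52310489 -0.06319208  0.18584629] [-0.3044261  -3.44093906  3.77524443] -12.892356494331707
```

```bash
python3 -m jog '0 0 0.0005 0 0 0.015;0 0 0.0005 0 0 0.02;0 0 0.0005 0 0 0.02;0 0 0.0005 0 0 0.02'
python3 - <<'E'
from h import *
s=state();print(s['torque'],s['force'],s['qpos'][5],s['ee_pos'])
c=calibration('wrist');save('f',np.uint8(255*(grab_frame('wrist')/255.)**.6))
E
```

```text
time_s: 14.92
ee_pos: [500.3, 152.1, 103.9]
ee_rot: [179.9, 0.1, 116.9]
force: [-1.5, -2.2, 4.3]
gripper_width: 35.7
[-0.53037055 -0.06781986  0.08315373] [-1.50908092 -2.20604358  4.25316791] -11.111170940968245 [500.31611106 152.09211576 103.90963973]
```

View pics/f.png

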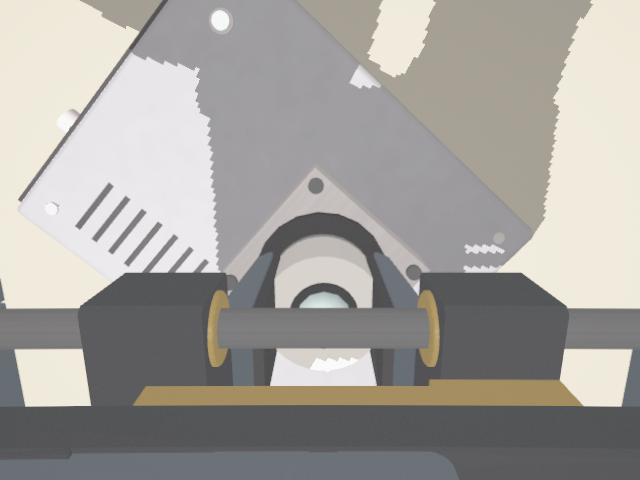

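```bash
for i in 1 2 3 4; do python3 -m jog '0 0 0 0 0 0.001' >/dev/null; python3 -c "
from h import *
s=state();print(s['torque'].round(3),s['force'].round(1),s['ee_pos'].round(1),s['ee_rot'].round(1))"; done
python3 -m jog '0 0 0 0 0 0.015;0 0 0 0 0 0.03;0 0 0 0 0 0.03;0 0 0 0 0 0.03'
for i in 1 2 3 4; do python3 -m jog '0 0 0 0 0 0.001' >/dev/null; python3 -c "
from h import *
s=state();print(s['torque'].round(3),s['force'].round(1),s['ee_pos'].round(1),s['ee_rot'].round(1))"; done
```

```text
[-0.495 -0.054  0.123] [-1.2 -2.1  4.7] [500.3 152.1 103.9] [1.799e+02 1.000e-01 1.168e+02]
[-0.437 -0.027  0.152] [-0.5 -2.4  3.9] [500.3 152.1 103.9] [1.799e+02 1.000e-01 1.167e+02]
[-0.449 -0.018  0.21 ] [-0.4 -2.5  3.6] [500.3 152.1 103.9] [1.799e+02 1.000e-01 1.166e+02]
[-0.457 -0.053  0.195] [-0.4 -2.1  4.4] [500.3 152.1 103.9] [1.799e+02 1.000e-01 1.165e+02]
time_s: 15.63
ee_pos: [500.3, 152.0, 104.0]
ee_rot: [179.9, 0.1, 113.8]
force: [0.1, -2.2, 5.0]
gripper_width: 36.1
[-0.499 -0.067  0.456] [-1.4 -2.4  4.6] [500.4 152.  104. ] [1.799e+02 1.000e-01 1.138e+02]
[-0.485 -0.046  0.416] [-1.4 -2.6  4.1] [500.3 152.  104. ] [1.799e+02 1.000e-01 1.137e+02]
[-0.502 -0.089  0.416] [-0.4 -2.2  4.1] [500.3 152.  104. ] [1.799e+02 1.000e-01 1.136e+02]
[-0.458 -0.072  0.451] [-0.3 -1.7  5.1] [500.3 152.  104. ] [1.799e+02 1.000e-01 1.135e+02]
```

The torque has risen from about 0.17 to 0.43 N m and stays there, so the sensor is at the stop. The downward push, height and grip are steady. Handing in.

```bash
python3 -m jog '0 0 0 0 0 0;0 0 0 0 0 0;0 0 0 0 0 0;0 0 0 0 0 0'; python3 -c "
from h import *
s=state();print(s['torque'].round(3),s['qvel'].round(2)); print(job_done())"
```

```text
time_s: 16.3
ee_pos: [500.3, 152.0, 103.9]
ee_rot: [179.9, 0.1, 113.5]
force: [-1.6, -2.3, 3.7]
gripper_width: 35.9
[-0.406 -0.051  0.398] [ 0.03 -0.03  0.04 -0.03  0.06  0.  ]
the job is handed in; nothing more can be done
None
```

I took the white sensor from its nest by its flats, lowered it through the gates, pushed it down and turned it clockwise to the stop. I handed the job in at 16.3 s while still holding it there. The hand-in gives no verdict, so the result below rests on my own readings.

**Last checks**
- **Turn:** the tool turned about 95°, and the twisting torque rose from about 0.17 to 0.4 N m at the end, which I read as the stop.
- **Push:** the tool height puts the foot about 20.8 mm below the collar, which is nearly 7 mm of push. The vertical force of about 5 to 6 N suggests a little less, around 4 to 6 mm.
- **Position:** the tool is within about 1 mm of the measured bore axis, with the tool vertical and the arm at rest.
- **Grip:** the finger opening is 36 mm, matching the flats, with the grip set to 35 N.

**Readings that disagreed or stayed uncertain**
- **Sideways offset:** the two wrist views differed by about 0.5 mm on the socket position. I corrected the sensor's offset in the fingers by roughly 1 mm. A side force of 2 to 3 N and a steady tilting moment of about 0.45 N m remain, so it is probably leaning lightly on the bore.
- **Torque reading:** it dipped once to 0.08 N m just before the stop, and repeated readings then gave 0.12 to 0.21.
- **Not seen directly:** the turn and push joints themselves could not be observed.

The arm went nowhere near the bystanders, but I did not check them in a final picture.

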